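# Swap the soap mixer's battery: dock the spent pack, pinch out the charged one

### The job

The cordless mixer needs its fresh battery: slide the spent pack that stands on the bench down into the empty charger until it is fully home and both its side catches have sprung out again, and let go of it. Then pinch together the two side catches of the charged pack in the other charger, lift it upright out and well clear above the charger, and finish still holding it up there by its pinched catches. Leave everything else on the bench where it is.

Things in the scene. Friction and masses are not known exactly. Their poses are not given: they have to be found in the camera images.
- spent_pack: Spent battery pack: flat dark grey block, 24 (own x) by 50 (own y) by 90 mm tall, 0.13 to 0.27 kg, standing upright on the bench nearer the robot than the chargers, yaw within about 50 degrees. Origin at the centre of its foot, z up. The same when turned half round. A sprung catch on each narrow edge (+y, -y): see spent_grip. Its broad faces (24 mm) can be gripped too.
- spent_grip (a point): Point in the spent pack midway between its two catch buttons, 68 mm above the foot. Each button is black, ribbed, 18 (x) by 20 mm tall, 7.5 mm proud of the pack: 65 mm across both at rest, 54 mm fully pressed. A latch tooth moves with each button: 10 mm wide, 5 mm proud, square shoulder 28 mm above the foot, ramp below it to 12 mm; fully pressed it lies inside the pack.
- charged_pack: Charged battery pack, the same as spent_pack in every way, but seated upright and latched in the full charger. Origin at the centre of its foot (8 mm above the bench), z up, catches on its +y and -y edges. It cannot be drawn out unless both catches are pressed.
- charged_grip (a point): Point in the charged pack midway between its two catch buttons, 68 mm above its foot; 76 mm above the bench while seated. Buttons and teeth as at spent_grip.
- empty_charger: Light grey desk charger with the empty bay, fixed, left or right of the pair, yaw up to about 30 degrees. 60 (x) by 90 (y) by 50 mm tall, with a deck up to 34 mm high reaching 60 mm out at its front (own -x). Origin on the bench under the bay's centre. A pack goes in foot first, its y along the charger's y, either way round.
- empty_charger_seat (a point): Centre of the empty bay's floor, 8 mm above the bench, where a seated pack's foot centre lies; axes as the charger. The bay is 27 (x) by 53 mm (y): 1.5 mm play each side; rim 50 mm above the bench with a 45 degree lead-in 5 mm wide. Home, the teeth spring out under a lip (1.5 mm lift play). Unpinched, they ride in on their ramps at about 8 to 12 N.
- full_charger: The other charger, the same, fixed, with the charged pack standing in it. Origin on the bench under its bay's centre.
- full_charger_seat (a point): Centre of the bay floor of the full charger, 8 mm above the bench.
- spent_left (a joint): Catch on the spent pack's +y edge: 0 sprung out, 0.0055 m fully pressed in. The spring pushes out with 3 N at 0 rising to 5.8 N.
- spent_right (a joint): The same on its -y edge.
- charged_left (a joint): Catch on the charged pack's +y edge: 0 sprung out, 0.0055 m fully pressed in; same spring. From about 0.005 m its tooth is inside the pack and frees it.
- charged_right (a joint): The same on its -y edge.
- soap_middle: Bystander: dark brown soap bar, 80 by 60 by 27 mm, honeycomb top, lying between the two chargers. Origin at the centre of its underside.
- soap_front: Bystander: the same kind of bar lying on the bench at the left, nearer the robot. Origin at the centre of its underside.
- soap_weighed: Bystander: the same kind of bar lying on the pan (40 mm high) of a white bench scale at the left. Origin at the centre of its underside.
- knife: Bystander: trimming knife lying on the bench at the right, 205 mm long, 17 mm high, black handle. Origin under the joint of handle and blade.
- mixer: Bystander: cordless stick mixer lying at the far right, 415 mm long, 60 mm thick, its battery socket open. Origin under the front end of its grip.
- oil_bottle: Bystander: brown glass bottle, 52 mm across, 115 mm tall, behind the chargers. Origin at the centre of its base.
- beaker: Bystander: white plastic beaker, 72 mm across, 85 mm tall, behind the chargers. Origin at the centre of its base.

How it is judged:
By the outcome, as a careful person would: the job done as asked, in the order asked, and still so for the second after the job is handed in, while the arm keeps its last pose, push and grip.
It also fails if it takes over 54 s, if anything falls off the work surface, if the arm or the gripper's body presses on something with over 40 N, if the wrist force passes 120 N, or if a joint passes its speed limit or range.

### The arm

A 6-joint arm with a two-finger parallel gripper is mounted at the origin on the work surface. World frame = base frame: x ahead of the robot, y to its left, z up, the work surface at z = 0. Lengths are in m, angles in rad, forces in N, time in s.
With the tool pointing down it reaches from about 0.35 to 0.775 m from the base axis. Payload 5.5 kg.
Tool frame: the origin (TCP) lies between the finger pads; the fingertips stand 19 mm ahead of it and the grasp point (between the pads) is the TCP; z points along the fingers, y is the direction in which the jaws open and shut (so a half turn about z gives the same grasp; the last joint's range is limited). The gripper opens to 85 mm and grips with 20 to 120 N. Pads are 22 mm wide; open, the fingers measure 114 mm over their backs; the gripper's body (76 mm by 85 mm) begins 54 mm behind the grasp point. The pads swing forward as they close: fully open they stand 13 mm farther back than shut.
Start: joints at [1.004, 0.313, 0.046, 1.304, 0, 1.431], TCP at [0.238, 0.523, 0.25] pointing down, gripper open.
Joint ranges: [-2.76, 2.76], [-0.86, 1.69], [-1.03, 1.26], [-2.2, 2.34], [-1.47, 1.5], [-3.14, 3.14]. Speed limits (rad/s): [2.57, 2.57, 3.14, 3.14, 3.14, 3.14].

### API

Orientations are given as a unit quaternion [w, x, y, z].
In Python, from workcell import get_state, cams, workorder gives the robot as it stands.
- The arm moves only by the tool play_rows, never from a script. Its argument "series" is text: rows parted by semicolons, each of 7 numbers parted by spaces: the opening in per cent of the stroke, from 0 (shut) to 100 (fully open), then the shift along the tool's x, y, z in cm, then the turn, a rotation vector about the tool's x, y, z in degrees. A call has 1 to 12 rows; each row shifts and turns the commanded pose from where the row before left it, along the tool's axes as they then stand; what a row does not reach is not made up. A row lasts 1/8 s, in which the tool goes at most 62.5 mm and 10.7 degrees, less where a joint would pass 70% of its speed; a pose out of reach is approached as far as the arm can. A call with a gripper value outside its range is refused whole. The fingers move at their own pace and stop on an object; "newtons" is the grip in N (left out, the last holds). Time passes only in rows, so rows that do not move let the fingers close. It gives the time, the measured TCP pose, the force and the opening at its end, in the units of the state.
- get_state(): the state, without advancing time (a new reading comes with each control period).
- cams.read_camera(name): name is "scene" or "top"; returns the picture (480x640x3 uint8, red, green, blue); there is no depth.
- cams.get_calibration(name): a dict with "fx", "fy", "cx", "cy" (pixels), "distortion" ([k1, k2, p1, p2, k3] as OpenCV has them; the pictures are not rectified), "rvec" (rotation vector, rad) and "tvec" (3), from world to camera coordinates, as OpenCV has them. Camera axes: x right, y down, z forward; pixel columns grow to the right and rows downward; lengths in m; the calibration is good to about 2 mm. A picture is of the moment at which its call begins. get_calibration takes no time and is no camera call.
- workorder.hand_in(): hands the job in, once; it reports no verdict.
The state is a dict: "clock": time; "joint_pos": joint angles; "qvel": joint speeds; "tau": joint torques, N m; "tcp_pos": TCP position; "orientation": TCP orientation; "wrist_force": force on the tool from outside, world axes, zero at the start; "ft_torque": the same for the moment, N m; "finger_gap": finger opening in m.
Only numpy, scipy, OpenCV 4.12 (cv2) and the standard library are available. Lean on these libraries where they do the work, as an engineer would, in place of code of your own. Each camera call takes 0.05 s, during which the arm holds its last target.

## Working session

There is one attempt and no reset: what is moved stays moved. The work goes in short steps, Python scripts to look and compute and a tool call to move; the robot and the scene stay as the last step left them, time stands still between calls to the robot, and variables do not carry over. Pictures are saved under pics/ and viewed, and the job is handed in when it is done.

Besides the shell and the picture viewer there is one more tool, called after ">>>" in YAML: its name, and indented under it one key for each argument. play_rows: Moves the arm, as the interface text tells. Its arguments: {"type":"object","properties":{"series":{"type":"string"},"newtons":{"type":"number"}},"required":["series"]}

```bash
mkdir -p pics; ls; python3 - <<'E'
from workcell import get_state, cams, workorder
import cv2
for n in("scene","top"):
    im=cams.read_camera(n); cv2.imwrite(f"pics/{n}0.png",im[:,:,::-1]); c=cams.get_calibration(n); print(n,c)
s=get_state(); print(s)
E
```

```text
pics
scene {'fx': 536.368427562545, 'fy': 536.368427562545, 'cx': 330.02198593383855, 'cy': 233.42629800160836, 'distortion': array([-0.14183654,  0.        ,  0.        ,  0.        ,  0.        ]), 'rvec': array([ 1.16756795,  2.17526546, -1.12166324]), 'tvec': array([ 0.35488383, -0.21985389,  1.55822397])}
top {'fx': 459.4971025827287, 'fy': 459.4971025827287, 'cx': 310.8663497618382, 'cy': 246.34610639860432, 'distortion': array([-0.09027908,  0.        ,  0.        ,  0.        ,  0.        ]), 'rvec': array([ 2.11116864, -2.12826647,  0.21929739]), 'tvec': array([-0.00489872,  0.61786973,  0.99479429])}
{'clock': 0.1, 'joint_pos': array([ 1.00438969e+00,  3.13948302e-01,  4.50899327e-02,  1.30363506e+00,
       -3.65509754e-05,  1.43118001e+00]), 'qvel': array([ 0.00185324, -0.00129312,  0.00397883,  0.00164195, -0.00075684,
       -0.0006104 ]), 'tau': array([ 1.93951695e-03, -4.81724811e+01,  2.99244583e+01,  1.27432004e-02,
       -1.20727877e-04,  4.44329970e-06]), 'tcp_pos': array([0.23780959, 0.52303384, 0.24948387]), 'orientation': array([-2.76216660e-04,  2.11779168e-01,  9.77317177e-01, -8.02543498e-04]), 'wrist_force': array([-0.37608288,  0.44593311,  0.799473  ]), 'ft_torque': array([ 0.02234465, -0.02757462, -0.04349548]), 'finger_gap': 0.08539989339717656}
```

View pics/scene0.png

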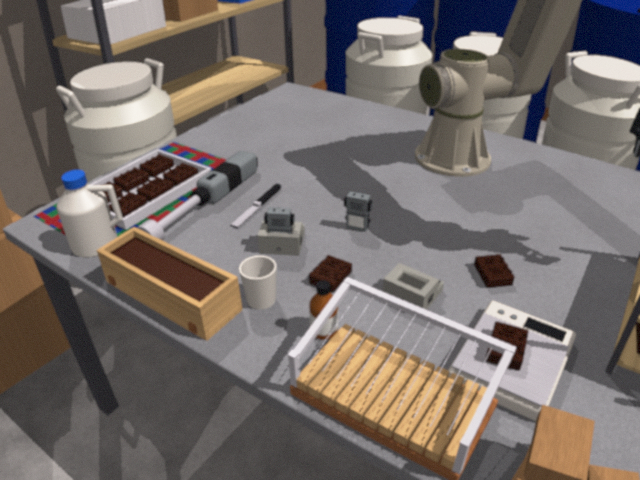

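View pics/top0.png

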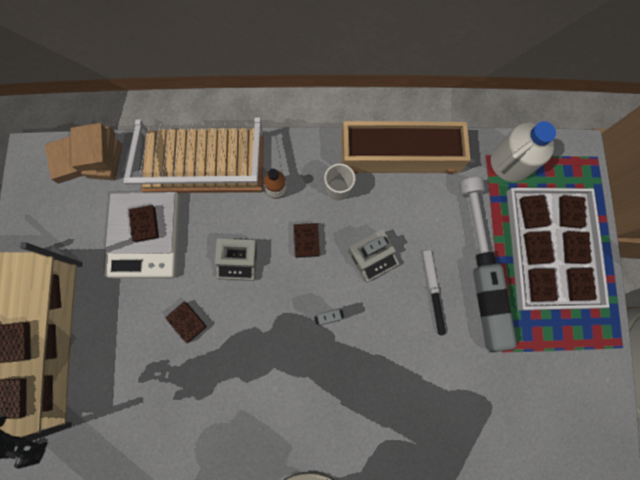

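The top view shows the spent pack at about (329,317), the full charger at (376,252) and the empty charger at (236,257), with soap between them. I'll enlarge these areas.

```bash
python3 - <<'E'
import cv2,numpy as np
t=cv2.imread("pics/top0.png"); s=cv2.imread("pics/scene0.png")
a=[cv2.resize(t[y-35:y+35,x-40:x+40],(400,350),interpolation=cv2.INTER_CUBIC) for x,y in((329,317),(376,252))]
a2=[cv2.resize(t[y-35:y+35,x-40:x+40],(400,350),interpolation=cv2.INTER_CUBIC) for x,y in((236,257),)]
b=[cv2.resize(s[y-35:y+35,x-40:x+40],(400,350),interpolation=cv2.INTER_CUBIC) for x,y in((358,210),(281,230),(411,285))]
im=np.vstack([np.hstack(a+a2),np.hstack(b)]); cv2.imwrite("pics/z0.png",cv2.resize(im,(800,466)))
E
```

```text
(no output)
```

View pics/z0.png

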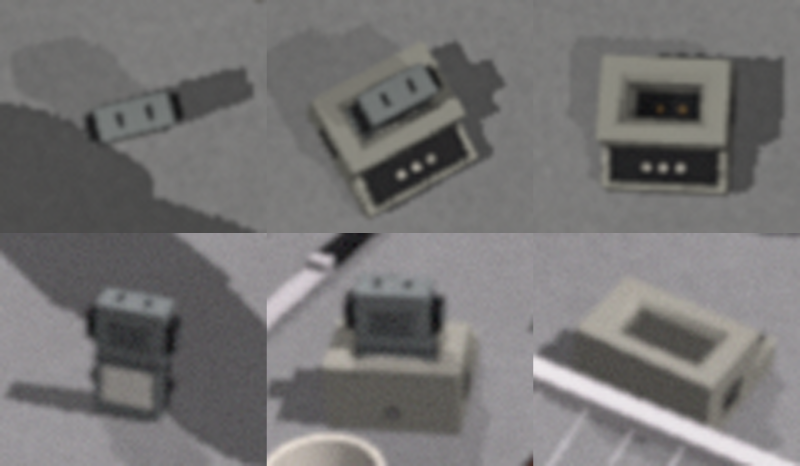

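```bash
python3 - <<'E'
import cv2,numpy as np
t=cv2.imread("pics/top0.png")
for n,y,x0,x1 in(("sp",317,308,352),("ch",246,350,400),("em",254,210,262),("em",240,210,262)):
    print(n,y,x0,[tuple(int(k) for k in v) for v in t[y,x0:x1]])
print("col",[tuple(int(k) for k in v) for v in t[230:285,236]])
E
```

```text
sp 317 308 [(100, 100, 101), (98, 98, 99), (102, 103, 103), (109, 108, 109), (109, 109, 110), (100, 100, 101), (74, 75, 74), (45, 44, 45), (40, 39, 39), (73, 73, 71), (105, 107, 102), (118, 120, 116), (120, 122, 117), (120, 121, 117), (119, 119, 116), (98, 98, 95), (66, 66, 64), (72, 72, 71), (105, 106, 103), (119, 120, 117), (120, 121, 117), (119, 120, 117), (120, 121, 117), (120, 121, 117), (115, 117, 113), (91, 91, 89), (81, 82, 79), (104, 105, 102), (117, 119, 115), (120, 122, 117), (120, 122, 117), (119, 120, 116), (104, 105, 102), (67, 68, 65), (40, 40, 39), (50, 49, 50), (71, 71, 72), (78, 78, 79), (81, 81, 81), (92, 92, 92), (97, 98, 98), (102, 102, 103), (112, 112, 113), (120, 120, 121)]
ch 246 350 [(109, 112, 113), (111, 118, 119), (110, 118, 119), (112, 120, 121), (113, 122, 123), (112, 119, 121), (112, 120, 122), (112, 120, 121), (110, 118, 119), (106, 113, 115), (102, 109, 110), (92, 99, 100), (82, 88, 88), (89, 91, 89), (107, 107, 103), (115, 116, 113), (116, 118, 114), (116, 118, 114), (117, 119, 115), (110, 111, 107), (77, 77, 74), (58, 58, 56), (90, 91, 88), (111, 11
[... 2237 characters left out ...]
2, 109, 110), (124, 134, 135), (129, 139, 140), (128, 138, 140), (126, 135, 137), (121, 130, 132), (118, 127, 128), (104, 112, 113), (78, 83, 84), (65, 69, 70), (51, 55, 56), (31, 33, 32), (24, 23, 22), (27, 25, 26), (23, 22, 22), (23, 23, 22), (26, 26, 24), (27, 26, 25), (44, 47, 46), (75, 81, 82), (106, 114, 114), (126, 137, 137), (129, 140, 140), (130, 140, 140), (130, 139, 139), (118, 127, 128), (80, 86, 87), (54, 57, 58), (36, 37, 36), (35, 32, 34), (33, 31, 33), (41, 40, 40), (59, 61, 63), (75, 79, 81), (52, 55, 56), (36, 33, 34), (31, 29, 29), (45, 46, 45), (85, 91, 92), (110, 119, 120), (92, 97, 97), (100, 101, 102), (117, 118, 118), (120, 121, 122), (117, 119, 119), (120, 120, 121)]
```

```bash
cat > h.py <<'E'
import cv2,numpy as np
from workcell import cams
def cal(n):
    c=cams.get_calibration(n); K=np.array([[c['fx'],0,c['cx']],[0,c['fy'],c['cy']],[0,0,1.]]); R=cv2.Rodrigues(c['rvec'])[0]
    return K,c['distortion'],R,np.array(c['tvec'])
def toplane(n,px,z):
    K,d,R,t=cal(n); u=cv2.undistortPoints(np.float64(px).reshape(-1,1,2),K,d).reshape(-1,2)
    r=np.c_[u,np.ones(len(u))]@R; C=-R.T@t
    return C+r*((z-C[2])/r[:,2])[:,None]
def proj(n,P):
    K,d,R,t=cal(n); return cv2.projectPoints(np.float64(P).reshape(-1,1,3),cv2.Rodrigues(R)[0],t,K,d)[0].reshape(-1,2)
E
cat > m.py <<'E'
from h import *
S=4
def crop(n,im,x,y,w=40):
    c=cv2.resize(im[y-w:y+w,x-w:x+w],None,fx=S,fy=S,interpolation=cv2.INTER_CUBIC); return c.astype(int)
def run(n,im,x,y,maskf,z,name,w=40):
    c=crop(n,im,x,y,w); m=maskf(c).astype(np.uint8)*255
    m=cv2.morphologyEx(m,cv2.MORPH_OPEN,np.ones((5,5)))
    cs=cv2.findContours(m,cv2.RETR_CCOMP,cv2.CHAIN_APPROX_NONE)[0]
    vis=c.clip(0,255).astype(np.uint8).copy()
    for k in cs:
        if cv2.contourArea(k)<400: continue
        px=(k.reshape(-1,2)+.5)/S-.5+[x-w,y-w]
        P=toplane(n,px,z)[:,:2]
        (cx,cy),(a,b),an=cv2.minAreaRect(np.float32(P*1000))
        if a>b: a,b,an=b,a,an-90
        print(name,"c",round(cx,1),round(cy,1),"short,long",round(a,1),round(b,1),"short-axis deg",round(an,1), "area",round(cv2.contourArea(np.float32(P*1000))))
        cv2.drawContours(vis,[k],-1,(0,0,255),1)
    cv2.imwrite(f"pics/m_{name}.png",vis); return vis
E
python3 - <<'E'
from m import *
for n in("top","scene"):
    K,d,R,t=cal(n); print(n,-R.T@t)
t=cv2.imread("pics/top0.png")
b=lambda c:(c.sum(2)/3)
cool=lambda c:((c[:,:,1]-c[:,:,2])>=1.5)&(b(c)>82)
slot=lambda c:((c[:,:,1]-c[:,:,2])>=1.5)&(b(c)>55)
warm=lambda c:((c[:,:,1]-c[:,:,0])>=4)&(b(c)>85)
hole=lambda c:(b(c)<95)
v=[run("top",t,329,317,cool,.09,"spent"),run("top",t,376,246,cool,.098,"chg"),run("top",t,376,252,warm,.05,"fullch"),run("top",t,236,257,warm,.05,"empty")]
cv2.imwrite("pics/m0.png",np.hstack([np.vstack(v[:2]),np.vstack(v[2:])]))
E
```

```text
top [ 0.40872127 -0.00170805  1.0974273 ]
scene [1.35484656 0.4824493  0.73073501]
spent c 456.2 -47.1 short,long 24.9 49.9 short-axis deg 13.4 area 1116
chg c 613.3 -151.8 short,long 24.0 50.3 short-axis deg 27.0 area 1096
fullch c 567.9 -168.9 short,long 30.5 92.5 short-axis deg 26.7 area 733
fullch c 612.5 -150.7 short,long 62.9 98.1 short-axis deg 27.7 area 3370
empty c 558.8 165.7 short,long 30.5 89.0 short-axis deg -3.2 area 700
empty c 609.0 167.6 short,long 63.8 92.6 short-axis deg -2.2 area 5667
empty c 607.3 168.1 short,long 27.9 55.9 short-axis deg -3.3 area 1416
```

View pics/m0.png

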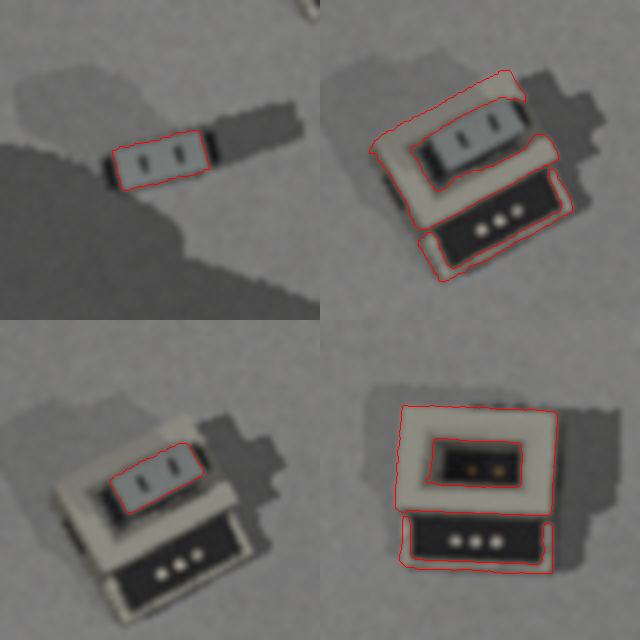

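```bash
cat > e.py <<'E'
from m import *
def edges(n,im,x,y,maskf,z,c0,yaw,hx,hy,w=40,box=None,tol=6,outer=True):
    c=crop(n,im,x,y,w); m=maskf(c).astype(np.uint8)*255
    cs=cv2.findContours(m,cv2.RETR_LIST,cv2.CHAIN_APPROX_NONE)[0]
    cs=[k for k in cs if cv2.contourArea(k)>200]
    px=(np.vstack([k.reshape(-1,2) for k in cs])+.5)/S-.5+[x-w,y-w]
    P=toplane(n,px,z)[:,:2]*1000-c0
    a=np.radians(yaw); Rm=np.array([[np.cos(a),-np.sin(a)],[np.sin(a),np.cos(a)]])
    L=P@Rm
    for nm,ax,v,h in(("+x",0,hx,hy),("-x",0,-hx,hy),("+y",1,hy,hx),("-y",1,-hy,hx)):
        s=L[(abs(L[:,ax]-v)<tol)&(abs(L[:,1-ax])<h-6)]
        if len(s)<10: print(nm,"few",len(s)); continue
        vx,vy,px0,py0=cv2.fitLine(np.float32(s),cv2.DIST_HUBER,0,.01,.01).ravel()
        d=np.array([vx,vy]); ang=np.degrees(np.arctan2(d[1],d[0])); ang=(ang+ (90 if ax==0 else 0)+45)%90-45
        # offset at other coord 0
        k=-np.array([px0,py0])[1-ax]/d[1-ax]; off=np.array([px0,py0])[ax]+k*d[ax]
        print(n,nm,"offset %.2f (expect %.1f) tilt %.2f n %d sd %.2f"%(off,v,ang,len(s),s[:,ax].std()))
E
python3 - <<'E'
from e import *
b=lambda c:(c.sum(2)/3)
t=cv2.imread("pics/top0.png"); s=cv2.imread("pics/scene0.png")
w1=lambda c:((c[:,:,1]-c[:,:,0])>=5)&(b(c)>100)
c0=np.array([608.,168.])
print(proj("scene",[.608,.168,.05]),proj("scene",[.6133,-.1518,.098]))
edges("top",t,236,257,w1,.05,c0,-2.5,30,45)
print("rim"); edges("top",t,236,257,lambda c:b(c)<115,.05,c0,-2.5,18.5,31.5)
print("full"); edges("top",t,376,252,w1,.05,np.array([613.3,-151.8]),27,30,45)
print("print scene")
xs,ys=[int(v) for v in proj("scene",[.608,.168,.05])[0]]
print([tuple(int(k) for k in v) for v in s[ys-14,xs-30:xs+30]])
E
```

```text
[[410.35372202 279.13090033]] [[277.99141846 210.56979578]]
top +x offset 31.58 (expect 30.0) tilt -0.54 n 132 sd 0.42
top -x offset -28.98 (expect -30.0) tilt 0.07 n 141 sd 1.29
top +y offset 44.85 (expect 45.0) tilt -0.15 n 82 sd 0.36
top -y offset -45.15 (expect -45.0) tilt -0.18 n 81 sd 0.20
rim
top +x offset 14.55 (expect 18.5) tilt -1.64 n 86 sd 0.50
top -x offset -16.36 (expect -18.5) tilt 1.07 n 87 sd 0.32
top +y offset 30.02 (expect 31.5) tilt -5.76 n 42 sd 0.79
top -y offset -28.68 (expect -31.5) tilt 0.31 n 42 sd 0.35
full
top +x offset 29.91 (expect 30.0) tilt 1.23 n 123 sd 0.61
top -x offset -29.85 (expect -30.0) tilt 0.84 n 120 sd 1.06
top +y offset 44.91 (expect 45.0) tilt 0.97 n 72 sd 0.34
top -y offset -45.60 (expect -45.0) tilt 0.31 n 57 sd 2.23
print scene
[(150, 144, 147), (149, 145, 150), (149, 146, 149), (146, 145, 148), (150, 149, 150), (148, 145, 149), (149, 146, 151), (153, 148, 151), (146, 144, 144), (148, 147, 149), (148, 145, 149), (146, 142, 147), (150, 148, 150), (150, 145, 147), (150, 149, 151), (151, 150, 153), (151, 153, 158), (153, 160, 162), (155, 164, 167), (153, 163, 169), (157, 166, 170), (157, 166, 170), (156, 161, 167), (156, 160, 167), (157, 160, 165), (151, 154, 159), (150, 153, 155), (152, 150, 152), (147, 145, 150), (145, 144, 146), (149, 148, 148), (151, 146, 147), (153, 151, 153), (149, 146, 149), (153, 149, 151), (148, 147, 148), (146, 142, 146), (148, 143, 146), (144, 142, 143), (148, 145, 148), (148, 143, 148), (153, 151, 154), (149, 146, 149), (149, 145, 146), (156, 151, 154), (155, 150, 151), (149, 148, 150), (151, 147, 151), (148, 145, 147), (149, 146, 150), (152, 148, 152), (147, 145, 148), (150, 145, 149), (148, 145, 148), (149, 147, 149), (151, 147, 151), (154, 152, 153), (149, 146, 148), (150, 148, 150), (148, 147, 149)]
```

```bash
python3 - <<'E'
from e import *
s=cv2.imread("pics/scene0.png")
def box(c,yaw,z,hx,hy):
    a=np.radians(yaw); Rm=np.array([[np.cos(a),-np.sin(a)],[np.sin(a),np.cos(a)]])
    p=np.array([[hx,hy],[-hx,hy],[-hx,-hy],[hx,-hy]])@Rm.T/1000+np.array(c)/1000
    return np.c_[p,np.full(4,z)]
v=[]
for (x,y),L in(((358,210),[box((456.2,-47.1),13.4,.09,12,25)]),((281,230),[box((613.3,-151.8),27.2,.098,12,25),box((613.3,-151.8),27.5,.05,30,45)]),((411,285),[box((609.3,167.8),-2.7,.05,30,45),box((609.3,167.8),-2.7,.05,18.5,31.5)])):
    c=cv2.resize(s[y-35:y+35,x-33:x+33],None,fx=4,fy=4,interpolation=cv2.INTER_CUBIC)
    for b in L:
        p=(proj("scene",b)-[x-33,y-35]+.5)*4-.5
        cv2.polylines(c,[np.int32(p*8)],True,(0,0,255),1,shift=3)
    v.append(c)
cv2.imwrite("pics/chk.png",np.hstack(v))
E
```

```text
(no output)
```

View pics/chk.png

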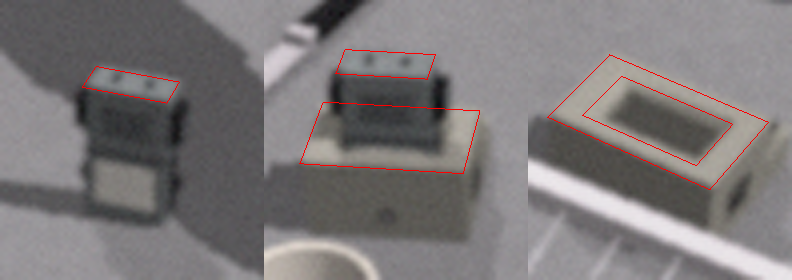

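```bash
cat > g.py <<'E'
import sys,numpy as np
from workcell import get_state
from scipy.spatial.transform import Rotation as Ro
def go(p,yaw):  # target pos (m), pack yaw deg (tool y along pack y), tool down
    s=get_state(); R=Ro.from_quat(s['orientation'],scalar_first=True)
    a=np.radians(yaw+90); y=np.array([np.cos(a),np.sin(a),0]); z=np.array([0,0,-1.]); x=np.cross(y,z)
    T=Ro.from_matrix(np.c_[x,y,z])
    d=np.array(p)-s['tcp_pos']
    print("clock",round(s['clock'],2),"tcp",s['tcp_pos'].round(4),"gap",round(s['finger_gap'],4),"F",s['wrist_force'].round(1),"q",s['joint_pos'].round(2))
    print("turn deg (tool)",np.degrees((R.inv()*T).as_rotvec()).round(2))
    print("shift cm in present tool axes",(R.inv().apply(d)*100).round(2),"after turn",(T.inv().apply(d)*100).round(2))
if __name__=="__main__": v=[float(k) for k in sys.argv[1:]]; go(v[:3],v[3])
E
python3 g.py .4562 -.0471 .2 13.4
```

```text
clock 0.1 tcp [0.2378 0.523  0.2495] gap 0.0854 F [-0.4  0.4  0.8] q [ 1.    0.31  0.05  1.3  -0.    1.43]
turn deg (tool) [ -0.09  -0.04 -37.85]
shift cm in present tool axes [-43.48 -42.85   5.01] after turn [ -8.03 -60.52   4.95]
```

>>> play_rows:
  series: "100 0 0 0 0 0 -9.5; 100 0 0 0 0 0 -9.5; 100 0 0 0 0 0 -9.5; 100 0 0 0 0 0 -9.35; 100 -0.4 -3 0.25 0 0 0; 100 -0.76 -5.75 0.47 0 0 0; 100 -0.76 -5.75 0.47 0 0 0; 100 -0.76 -5.75 0.47 0 0 0; 100 -0.76 -5.75 0.47 0 0 0; 100 -0.76 -5.75 0.47 0 0 0; 100 -0.76 -5.75 0.47 0 0 0; 100 -0.76 -5.75 0.47 0 0 0"

```text
clock: 1.6
tcp_pos: [0.3941, 0.1142, 0.2147]
orientation: [0.0, -0.117, 0.993, 0.0]
wrist_force: [1.3, 0.6, -0.7]
finger_gap: 0.0852
```

>>> play_rows:
  series: "100 -0.76 -5.75 0.47 0 0 0; 100 -0.76 -5.75 0.47 0 0 0; 100 -0.6 -4.5 0.3 0 0 0; 100 0 -1 0 0 0 0; 100 0 0 0 0 0 0; 100 0 0 0 0 0 0"

```text
clock: 2.35
tcp_pos: [0.4533, -0.0433, 0.2024]
orientation: [-0.0, -0.117, 0.993, 0.0]
wrist_force: [0.4, -0.3, 0.9]
finger_gap: 0.0852
```

```bash
python3 g.py .4562 -.0471 .13 13.4; python3 - <<'E'
from h import *
for n in("top","scene"):
    im=cams.read_camera(n); cv2.imwrite(f"pics/{n}1.png",im[:,:,::-1])
t=cv2.imread("pics/top1.png"); s=cv2.imread("pics/scene1.png")
cv2.imwrite("pics/z1.png",np.hstack([cv2.resize(t[240:390,250:400],(400,400)),cv2.resize(s[110:260,280:430],(400,400))]))
E
```

```text
clock 2.35 tcp [ 0.4533 -0.0433  0.2024] gap 0.0852 F [ 0.4 -0.3  0.9] q [-0.27  0.11 -0.34  1.13  0.   -0.51]
turn deg (tool) [ 0.04 -0.02  0.07]
shift cm in present tool axes [-0.2  -0.44  7.24] after turn [-0.19 -0.43  7.24]
```

View pics/z1.png

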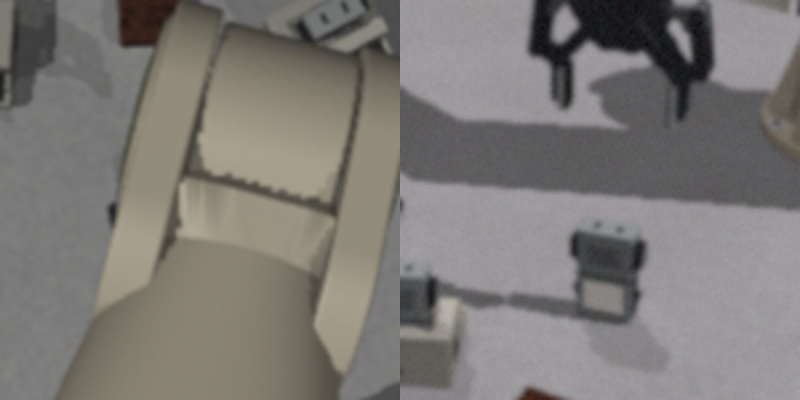

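The top view is covered by the arm. In the scene view the open jaws straddle the pack from above, with fingertips near crop (565,100) and (685,115). I'll descend part way and check.

>>> play_rows:
  series: "100 -0.2 -0.44 2 0 0 0; 100 0 0 2.5 0 0 0; 100 0 0 2.5 0 0 0; 100 0 0 0 0 0 0; 100 0 0 0 0 0 0"

```text
clock: 3.08
tcp_pos: [0.4572, -0.0478, 0.1334]
orientation: [0.0, -0.117, 0.993, -0.0]
wrist_force: [0.4, 0.2, 1.2]
finger_gap: 0.0854
```

```bash
python3 g.py .4562 -.0471 .065 13.4; python3 - <<'E'
from h import *
s=cams.read_camera("scene")[:,:,::-1]
c=cv2.resize(s[130:240,300:410],(770,600*770//770),interpolation=cv2.INTER_CUBIC)
cv2.imwrite("pics/z2.png",c)
E
```

```text
clock 3.08 tcp [ 0.4572 -0.0478  0.1334] gap 0.0854 F [0.4 0.2 1.2] q [-0.28  0.16 -0.45  0.96  0.   -0.51]
turn deg (tool) [-0.02  0.05  0.06]
shift cm in present tool axes [0.09 0.1  6.84] after turn [0.08 0.1  6.84]
```

View pics/z2.png

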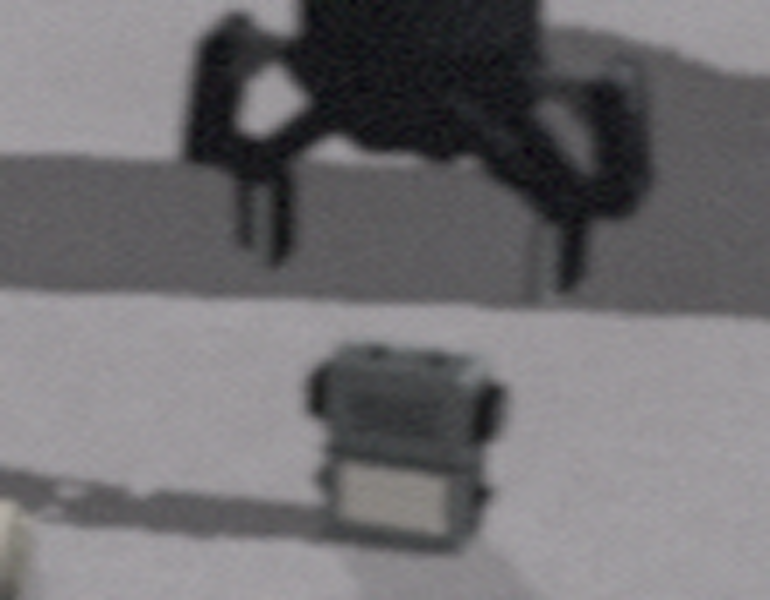

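The jaw midpoint (column ~415) lines up with the pack (~407), with clearance on both sides. Now descend and pinch.

>>> play_rows:
  series: "100 0.08 0.08 1.8 0 0 0; 100 0 0 2.5 0 0 0; 100 0 0 2.5 0 0 0; 100 0 0 0.1 0 0 0; 100 0 0 0 0 0 0; 100 0 0 0 0 0 0"

```text
clock: 3.88
tcp_pos: [0.4571, -0.048, 0.0648]
orientation: [0.001, -0.117, 0.993, -0.0]
wrist_force: [0.9, -0.7, -0.3]
finger_gap: 0.0855
```

>>> play_rows:
  series: "40 0 0 0 0 0 0; 40 0 0 0 0 0 0; 40 0 0 0 0 0 0; 40 0 0 0 0 0 0; 40 0 0 0 0 0 0; 40 0 0 0 0 0 0; 40 0 0 0 0 0 0; 40 0 0 0 0 0 0"
  newtons: 40

```text
clock: 4.88
tcp_pos: [0.457, -0.048, 0.0655]
orientation: [0.001, -0.117, 0.993, -0.001]
wrist_force: [-2.8, 0.3, 15.6]
finger_gap: 0.0498
```

```bash
python3 g.py .4562 -.0471 .13 13.4; python3 - <<'E'
from h import *
s=cams.read_camera("scene")[:,:,::-1]
c=cv2.resize(s[150:260,300:410],(600,600),interpolation=cv2.INTER_CUBIC)
cv2.imwrite("pics/z3.png",c)
E
```

```text
clock 4.88 tcp [ 0.457  -0.048   0.0655] gap 0.0498 F [-2.8  0.3 15.6] q [-0.28  0.24 -0.55  0.78  0.   -0.51]
turn deg (tool) [-0.08  0.15  0.  ]
shift cm in present tool axes [ 0.04  0.1  -6.45] after turn [ 0.06  0.11 -6.45]
```

View pics/z3.png

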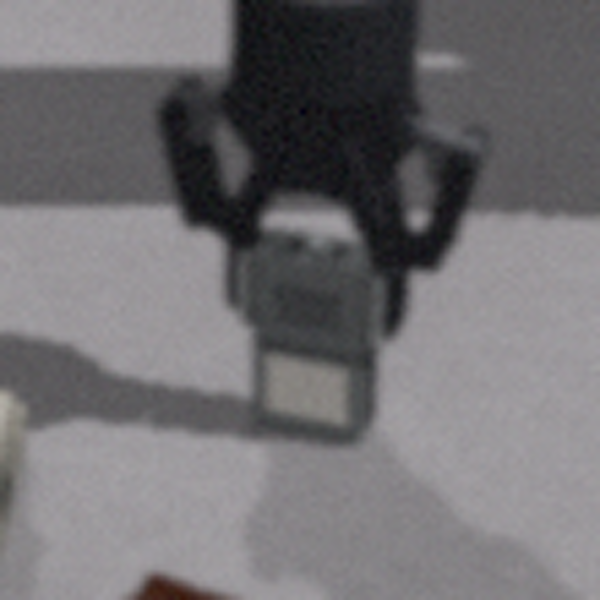

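The gap is 49.8 mm rather than 54 mm, but the tooth bumps seen earlier at the lower edges are no longer visible, so the catches look pressed. I'll lift and check.

>>> play_rows:
  series: "40 0 0 -0.5 0 0 0; 40 0 0 -2 0 0 0; 40 0 0 -3 0 0 0; 40 0 0 -3 0 0 0; 40 0 0 -1 0 0 0; 40 0 0 0 0 0 0; 40 0 0 0 0 0 0"

```text
clock: 5.8
tcp_pos: [0.455, -0.0475, 0.1571]
orientation: [-0.001, -0.117, 0.993, 0.001]
wrist_force: [0.0, -0.3, -2.7]
finger_gap: 0.0495
```

```bash
python3 g.py .6093 .1678 .16 -2.7; python3 - <<'E'
from h import *
s=cams.read_camera("scene")[:,:,::-1]; cv2.imwrite("pics/s4.png",s)
c=cv2.resize(s[110:220,300:410],(600,600),interpolation=cv2.INTER_CUBIC)
cv2.imwrite("pics/z4.png",c)
E
```

```text
clock 5.8 tcp [ 0.455  -0.0475  0.1571] gap 0.0495 F [ 0.  -0.3 -2.7] q [-0.28  0.14 -0.41  1.02  0.   -0.51]
turn deg (tool) [ 0.05 -0.13 16.09]
shift cm in present tool axes [-20.    17.37  -0.31] after turn [-14.4   22.23  -0.29]
```

View pics/z4.png

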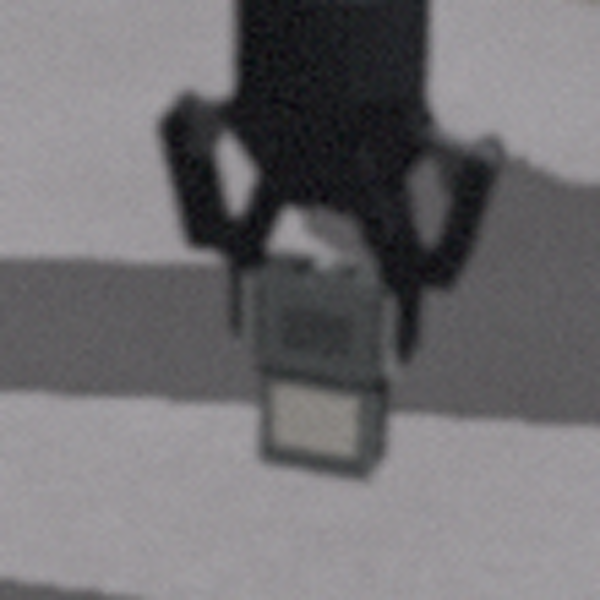

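The pack lifted upright and hangs straight (crop, top 262 to bottom 465), with no teeth showing. Now moving it over the empty charger.

>>> play_rows:
  series: "40 0 0 0 0 0 5; 40 0 0 0 0 0 8; 40 0 0 0 0 0 3.1; 40 -1 1.5 0 0 0 0; 40 -2 3 0 0 0 0; 40 -2.6 4 0 0 0 0; 40 -2.6 4 0 0 0 0; 40 -2.6 4 0 0 0 0; 40 -2 3.3 0 0 0 0; 40 -1.2 2 0 0 0 0; 40 -0.4 0.4 0 0 0 0; 40 0 0 0 0 0 0"

```text
clock: 7.35
tcp_pos: [0.6099, 0.1677, 0.1576]
orientation: [-0.001, 0.023, 1.0, -0.0]
wrist_force: [-0.1, -0.3, -2.6]
finger_gap: 0.0497
```

>>> play_rows:
  series: "40 0 0 0 0 0 0; 40 0 0 0 0 0 0"

```text
clock: 7.6
tcp_pos: [0.6099, 0.1665, 0.1587]
orientation: [-0.0, 0.024, 1.0, 0.0]
wrist_force: [0.6, -0.3, -2.6]
finger_gap: 0.0498
```

```bash
python3 g.py .6093 .1678 .14 -2.7; python3 - <<'E'
from h import *
for n in("top","scene"):
    im=cams.read_camera(n); cv2.imwrite(f"pics/{n}5.png",im[:,:,::-1])
t=cv2.imread("pics/top5.png"); s=cv2.imread("pics/scene5.png")
cv2.imwrite("pics/z5.png",np.hstack([cv2.resize(t[190:320,170:300],(400,400)),cv2.resize(s[180:310,345:475],(400,400),interpolation=cv2.INTER_CUBIC)]))
E
```

```text
clock 7.6 tcp [0.6099 0.1665 0.1587] gap 0.0498 F [ 0.6 -0.3 -2.6] q [0.14 0.46 0.04 1.15 0.   0.19]
turn deg (tool) [ 0.   -0.01 -0.06]
shift cm in present tool axes [0.07 0.13 1.87] after turn [0.07 0.13 1.87]
```

View pics/z5.png

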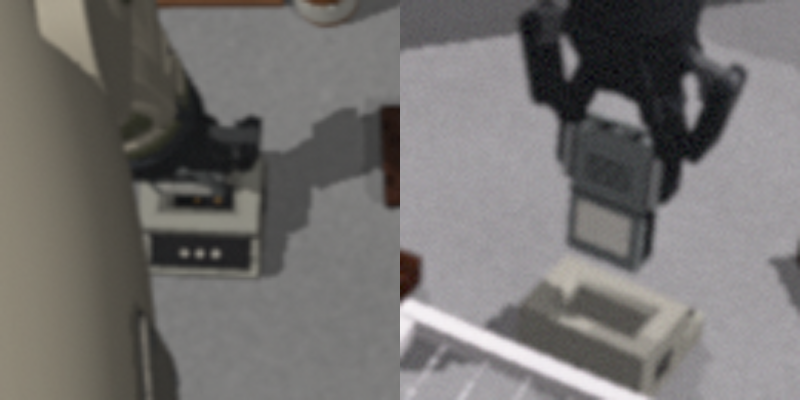

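The foot hangs over the bay in the scene view (crop foot edge ~(605,260), bay ~(615,300)). I'll lower to just above the rim and compare the two.

>>> play_rows:
  series: "40 0.02 0.1 1 0 0 0; 40 0 0 1.8 0 0 0; 40 0 0 0.8 0 0 0; 40 0 0 0 0 0 0; 40 0 0 0 0 0 0; 40 0 0 0 0 0 0"

```text
clock: 8.45
tcp_pos: [0.6106, 0.1683, 0.1232]
orientation: [0.001, 0.024, 1.0, 0.0]
wrist_force: [-0.2, 0.5, -1.8]
finger_gap: 0.0496
```

```bash
python3 g.py .6101 .1678 .1 -2.7; python3 - <<'E'
from h import *
s=cams.read_camera("scene")[:,:,::-1];cv2.imwrite("pics/scene6.png",s)
x0,y0=375,230
c=cv2.resize(s[y0:y0+75,x0:x0+75],(600,600),interpolation=cv2.INTER_CUBIC)
a=np.radians(-2.7); Rm=np.array([[np.cos(a),-np.sin(a)],[np.sin(a),np.cos(a)]])
def poly(hx,hy,z,col,cc=(609.3,167.8)):
    p=np.array([[hx,hy],[-hx,hy],[-hx,-hy],[hx,-hy]])@Rm.T/1000+np.array(cc)/1000
    q=(proj("scene",np.c_[p,np.full(4,z)])-[x0,y0]+.5)*8-.5
    cv2.polylines(c,[np.int32(q*8)],True,col,1,shift=3)
from workcell import get_state
z=get_state()['tcp_pos'][2]-.0655
poly(30,45,.05,(0,0,255)); poly(12,25,z,(0,255,0)); poly(12,25,z+.09,(0,255,0))
cv2.imwrite("pics/z6.png",c)
E
```

```text
clock 8.45 tcp [0.6106 0.1683 0.1232] gap 0.0496 F [-0.2  0.5 -1.8] q [ 0.14  0.48 -0.01  1.07  0.    0.19]
turn deg (tool) [ 0.02  0.08 -0.  ]
shift cm in present tool axes [ 0.05 -0.06  2.32] after turn [ 0.05 -0.06  2.32]
```

View pics/z6.png

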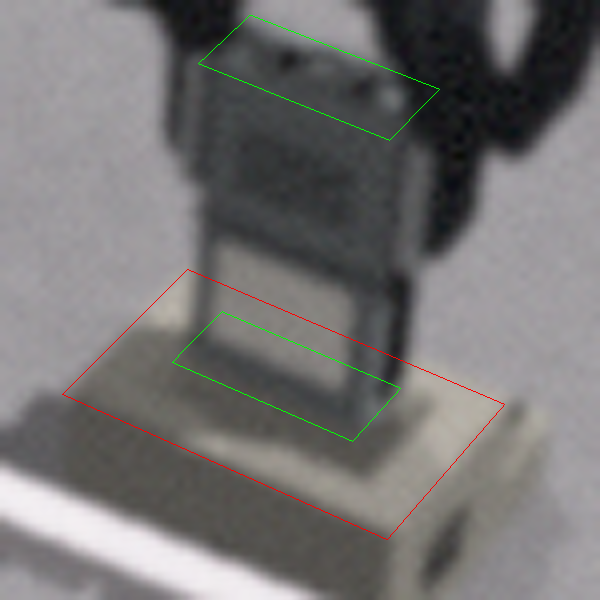

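```bash
python3 - <<'E'
from h import *
s=cv2.imread("pics/scene6.png"); t=cams.read_camera("top")[:,:,::-1]
f=lambda c:cv2.resize(cv2.convertScaleAbs(c,alpha=1.6),(400,560),interpolation=cv2.INTER_CUBIC)
cv2.imwrite("pics/z7.png",np.hstack([f(s[225:295,385:435]),f(t[220:290,215:265])]))
E
```

```text
(no output)
```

View pics/z7.png

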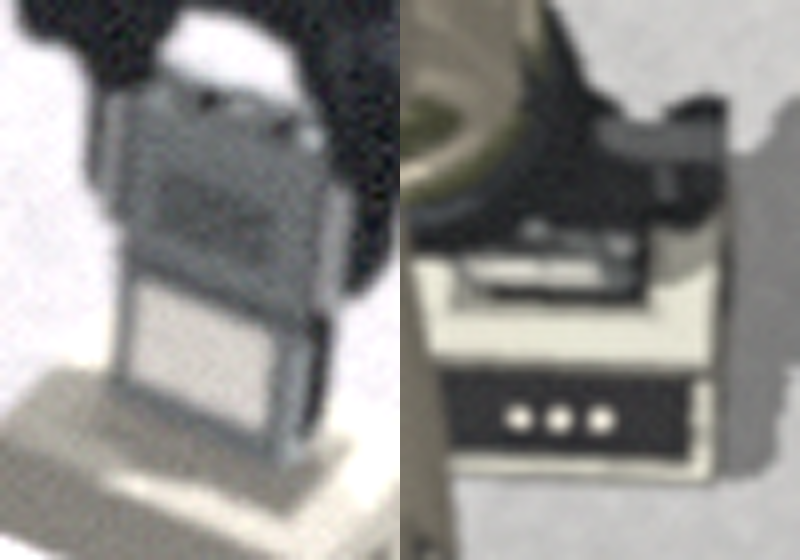

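```bash
python3 - <<'E'
from h import *
sc=np.array([[290,462],[115,382],[322,437]])/8+[385,225]-.5
tp=np.array([[72,293],[240,300]])/8+[215,220]-.5
for z in(.05,.058,.062,.066,.07):
    print(z,"scene",(toplane("scene",sc,z)[:,:2]*1000).round(1).tolist(),"top",(toplane("top",tp,z)[:,:2]*1000).round(1).tolist())
a=np.radians(-2.7);Rm=np.array([[np.cos(a),-np.sin(a)],[np.sin(a),np.cos(a)]])
print("nominal",(np.array([[12,25],[12,-25],[-12,25],[-12,-25]])@Rm.T+[609.3,167.8]).round(1).tolist())
# charger corners in scene0, for common bias: observed rim outer
E
```

```text
0.05 scene [[605.3, 189.2], [601.6, 139.3], [592.6, 191.7]] top [[598.5, 193.0], [596.1, 144.0]]
0.058 scene [[614.1, 192.7], [610.5, 143.3], [601.5, 195.1]] top [[597.1, 191.5], [594.7, 142.9]]
0.062 scene [[618.5, 194.4], [614.9, 145.4], [606.0, 196.8]] top [[596.4, 190.7], [594.0, 142.4]]
0.066 scene [[622.9, 196.1], [619.3, 147.4], [610.5, 198.5]] top [[595.6, 190.0], [593.3, 141.8]]
0.07 scene [[627.3, 197.8], [623.8, 149.4], [615.0, 200.3]] top [[594.9, 189.2], [592.6, 141.2]]
nominal [[622.5, 192.2], [620.1, 142.3], [598.5, 193.3], [596.1, 143.4]]
```

The held foot sits about 1.5 mm short of the bay centre in x, and y is within 1 mm. That is inside the lead-in, so I'll correct it and lower gently.

>>> play_rows:
  series: "40 -0.15 0.02 0 0 0 0; 40 0 0 0.6 0 0 0; 40 0 0 0.6 0 0 0; 40 0 0 0.5 0 0 0; 40 0 0 0 0 0 0"

```text
clock: 9.18
tcp_pos: [0.611, 0.1683, 0.1046]
orientation: [-0.001, 0.024, 1.0, -0.0]
wrist_force: [0.8, -0.5, -2.9]
finger_gap: 0.0494
```

```bash
python3 g.py .612 .1683 .07 -2.7; python3 - <<'E'
from h import *
s=cams.read_camera("scene")[:,:,::-1]; t=cams.read_camera("top")[:,:,::-1]
f=lambda c:cv2.resize(cv2.convertScaleAbs(c,alpha=1.6),(400,560),interpolation=cv2.INTER_CUBIC)
cv2.imwrite("pics/z8.png",np.hstack([f(s[225:295,385:435]),f(t[220:290,215:265])]))
E
```

```text
clock 9.18 tcp [0.611  0.1683 0.1046] gap 0.0494 F [ 0.8 -0.5 -2.9] q [ 0.14  0.5  -0.04  1.04  0.    0.19]
turn deg (tool) [-0.01 -0.09 -0.  ]
shift cm in present tool axes [-0.1   0.01  3.46] after turn [-0.1   0.    3.46]
```

View pics/z8.png

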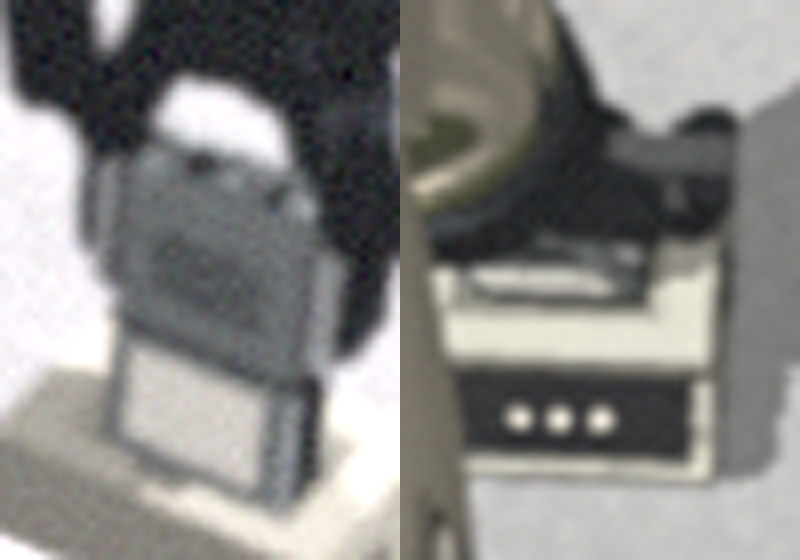

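The foot is entering the bay with no contact force, and in both views it sits inside the rim. Continuing down.

>>> play_rows:
  series: "40 0 0 0.4 0 0 0; 40 0 0 0.4 0 0 0; 40 0 0 0.4 0 0 0; 40 0 0 0.4 0 0 0; 40 0 0 0 0 0 0"

```text
clock: 9.9
tcp_pos: [0.6115, 0.1683, 0.089]
orientation: [-0.0, 0.024, 1.0, -0.0]
wrist_force: [-0.4, 0.4, -3.6]
finger_gap: 0.0497
```

>>> play_rows:
  series: "40 0 0 0.4 0 0 0; 40 0 0 0.4 0 0 0; 40 0 0 0.4 0 0 0; 40 0 0 0 0 0 0"

```text
clock: 10.4
tcp_pos: [0.6114, 0.1683, 0.0769]
orientation: [-0.0, 0.024, 1.0, -0.0]
wrist_force: [-1.1, 0.8, -3.0]
finger_gap: 0.0496
```

>>> play_rows:
  series: "40 0 0 0.3 0 0 0; 40 0 0 0.2 0 0 0; 40 0 0 0 0 0 0"

```text
clock: 10.78
tcp_pos: [0.6115, 0.1684, 0.0737]
orientation: [0.0, 0.024, 1.0, 0.0]
wrist_force: [-5.2, -0.9, 4.8]
finger_gap: 0.0495
```

>>> play_rows:
  series: "40 0 0 0.15 0 0 0; 40 0 0 0 0 0 0; 40 0 0 0 0 0 0"

```text
clock: 11.15
tcp_pos: [0.6115, 0.1685, 0.0736]
orientation: [0.001, 0.023, 1.0, 0.0]
wrist_force: [-7.4, -0.3, 13.7]
finger_gap: 0.0496
```

```bash
python3 g.py .612 .1683 .07 -2.7; python3 - <<'E'
from h import *
s=cams.read_camera("scene")[:,:,::-1]
f=lambda c:cv2.resize(cv2.convertScaleAbs(c,alpha=1.4),(560,560),interpolation=cv2.INTER_CUBIC)
cv2.imwrite("pics/z9.png",f(s[230:300,375:445]))
E
```

```text
clock 11.15 tcp [0.6115 0.1685 0.0736] gap 0.0496 F [-7.4 -0.3 13.7] q [ 0.14  0.53 -0.08  0.97 -0.    0.19]
turn deg (tool) [0.01 0.08 0.01]
shift cm in present tool axes [-0.05 -0.01  0.36] after turn [-0.05 -0.01  0.36]
```

View pics/z9.png

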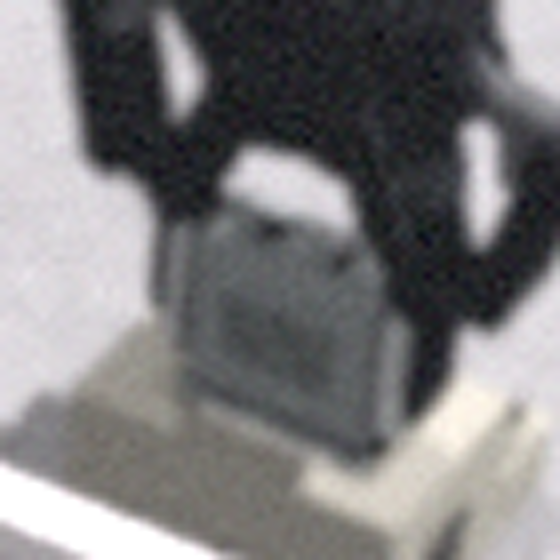

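Stiff stop at z = 73.6 mm against an expected 73.5 mm when seated, so the pack is home. Releasing it now while still pressing lightly.

>>> play_rows:
  series: "100 0 0 0 0 0 0; 100 0 0 0 0 0 0; 100 0 0 0 0 0 0; 100 0 0 0 0 0 0; 100 0 0 0 0 0 0; 100 0 0 -0.2 0 0 0; 100 0 0 -2 0 0 0; 100 0 0 -4 0 0 0; 100 0 0 -4 0 0 0; 100 0 0 -2 0 0 0; 100 0 0 0 0 0 0; 100 0 0 0 0 0 0"

```text
clock: 12.7
tcp_pos: [0.611, 0.1683, 0.1919]
orientation: [-0.001, 0.024, 1.0, -0.0]
wrist_force: [-0.8, 0.4, -0.8]
finger_gap: 0.0854
```

```bash
python3 g.py .6133 -.1518 .2 27.4; python3 - <<'E'
from h import *
s=cams.read_camera("scene")[:,:,::-1];cv2.imwrite("pics/scene10.png",s)
f=lambda c:cv2.resize(cv2.convertScaleAbs(c,alpha=1.4),(560,560),interpolation=cv2.INTER_CUBIC)
cv2.imwrite("pics/z10.png",f(s[230:300,375:445]))
E
```

```text
clock 12.7 tcp [0.611  0.1683 0.1919] gap 0.0854 F [-0.8  0.4 -0.8] q [0.14 0.45 0.1  1.23 0.   0.19]
turn deg (tool) [ 1.000e-02 -8.000e-02 -3.011e+01]
shift cm in present tool axes [ -1.74 -31.96  -0.8 ] after turn [ 14.53 -28.52  -0.81]
```

View pics/z10.png

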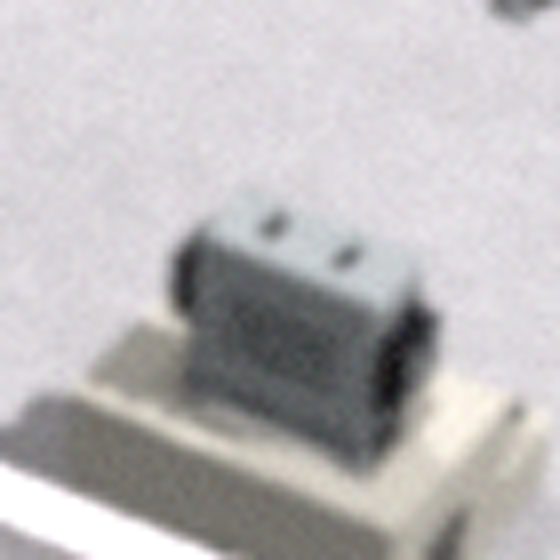

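The pack is seated and both black buttons have sprung out (crop (185,270) and (410,350)). I'll verify its height once the arm is out of the top view. Moving to the charged pack.

>>> play_rows:
  series: "100 0 0 0 0 0 -7; 100 0 0 0 0 0 -9; 100 0 0 0 0 0 -9; 100 0 0 0 0 0 -5.1; 100 1 -2 0 0 0 0; 100 2 -4 0 0 0 0; 100 2.5 -5 0 0 0 0; 100 2.5 -5 0 0 0 0; 100 2.5 -5 0 0 0 0; 100 2.3 -4.2 0 0 0 0; 100 1.4 -2.5 0 0 0 0; 100 0.3 -0.8 0 0 0 0"

```text
clock: 14.25
tcp_pos: [0.6129, -0.1542, 0.192]
orientation: [-0.001, -0.234, 0.972, 0.0]
wrist_force: [0.3, 0.1, 1.1]
finger_gap: 0.0857
```

>>> play_rows:
  series: "100 0 0 0 0 0 0; 100 0 0 0 0 0 0; 100 0 0 0 0 0 0"

```text
clock: 14.62
tcp_pos: [0.6141, -0.1501, 0.193]
orientation: [0.0, -0.238, 0.971, 0.0]
wrist_force: [0.7, 0.5, -0.5]
finger_gap: 0.0855
```

```bash
python3 g.py .6133 -.1518 .14 27.4; python3 - <<'E'
from e import *
for n in("top","scene"):
    im=cams.read_camera(n); cv2.imwrite(f"pics/{n}11.png",im[:,:,::-1])
t=cv2.imread("pics/top11.png"); s=cv2.imread("pics/scene11.png")
b=lambda c:(c.sum(2)/3)
cool=lambda c:((c[:,:,1]-c[:,:,2])>=1.5)&(b(c)>82)
for z in(.095,.098,.106): v=run("top",t,236,250,cool,z,"seated")
f=lambda c:cv2.resize(c,(400,400),interpolation=cv2.INTER_CUBIC)
cv2.imwrite("pics/z11.png",np.hstack([f(v),f(s[160:260,230:330])]))
E
```

```text
clock 14.62 tcp [ 0.6141 -0.1501  0.193 ] gap 0.0855 F [ 0.7  0.5 -0.5] q [-0.37  0.44  0.1   1.22  0.   -0.85]
turn deg (tool) [0.01 0.01 0.09]
shift cm in present tool axes [ 0.15 -0.12  5.3 ] after turn [ 0.15 -0.12  5.3 ]
seated c 610.0 169.3 short,long 23.8 48.7 short-axis deg -2.9 area 1063
seated c 609.4 168.8 short,long 23.7 48.5 short-axis deg -2.9 area 1056
seated c 607.8 167.4 short,long 23.5 48.1 short-axis deg -2.9 area 1039
```

View pics/z11.png

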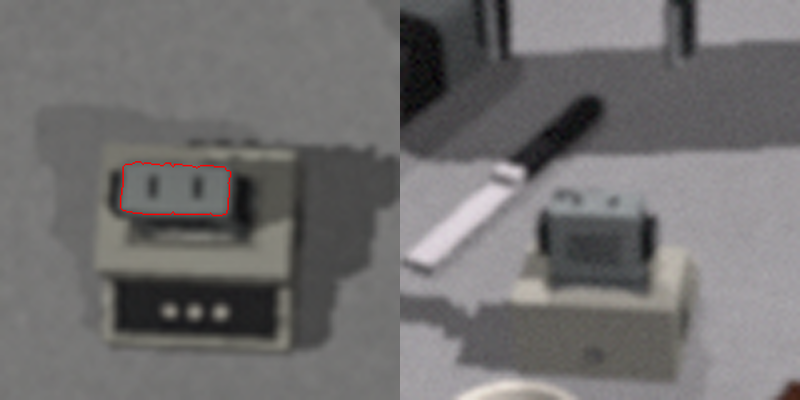

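```bash
python3 - <<'E'
from e import *
t=cv2.imread("pics/top11.png"); s=cv2.imread("pics/scene11.png"); t0=cv2.imread("pics/top0.png"); s0=cv2.imread("pics/scene0.png")
b=lambda c:(c.sum(2)/3)
def cen(im,x,y,f,w):
    c=crop("",im,x,y,w); m=f(c).astype(np.uint8); n,l,st,ce=cv2.connectedComponentsWithStats(m)
    i=1+st[1:,4].argmax(); p=cv2.minAreaRect(cv2.findNonZero((l==i).astype(np.uint8)))
    return (np.array(p[0])+.5)/S-.5+[x-w,y-w],p[1]
cool=lambda c:((c[:,:,1]-c[:,:,2])>=1.5)&(b(c)>82)
print([tuple(int(k) for k in v) for v in s[250:275,409]])
cs=lambda c:(c[:,:,0]>=c[:,:,2]+8)&(b(c)>112)
def tri(a,bp):
    P=[]
    u=[]
    for n,p in(("top",a),("scene",bp)):
        K,d,R,tt=cal(n); P.append(np.c_[R,tt]); u.append(cv2.undistortPoints(p.reshape(1,1,2),K,d).reshape(2,1))
    X=cv2.triangulatePoints(P[0],P[1],u[0],u[1]); return (X[:3]/X[3]).ravel()*1000
for nm,ti,tx,ty,si,sx,sy in(("seated",t,236,250,s,410,262),("charged",t0,376,246,s0,279,211),("spent0",t0,329,317,s0,359,197)):
    a,sa=cen(ti,tx,ty,cool,40); q,sb=cen(si,sx,sy,cs,18); print(nm,a.round(1),q.round(1),sb,tri(a,q).round(1))
E
```

```text
[(160, 156, 160), (163, 158, 162), (159, 155, 160), (154, 152, 154), (151, 148, 148), (143, 140, 136), (124, 121, 116), (96, 92, 93), (85, 85, 84), (114, 109, 109), (138, 135, 132), (145, 141, 135), (136, 132, 128), (107, 105, 101), (78, 77, 77), (66, 66, 64), (69, 65, 64), (72, 70, 69), (62, 62, 57), (55, 54, 51), (56, 52, 54), (55, 55, 53), (56, 54, 51), (55, 57, 53), (53, 52, 50)]
seated [230.6 247.2] [420.6 264.6] (17.460758209228516, 8.52085018157959) [608.1 177.2  90.8]
charged [374.7 244.7] [270.  209.2] (13.0, 5.0) [ 618.1 -159.    99.5]
spent0 [328.6 316.6] [350.9 196. ] (4.427187919616699, 4.427187919616699) [459.6 -53.5  88.1]
```

```bash
python3 - <<'E'
from h import *
v=[]
def ov(f,x0,y0,c,yaw,zs):
    s=cv2.imread(f); im=cv2.resize(s[y0:y0+50,x0:x0+50],(400,400),interpolation=cv2.INTER_CUBIC)
    a=np.radians(yaw); Rm=np.array([[np.cos(a),-np.sin(a)],[np.sin(a),np.cos(a)]])
    for z,hx,hy,col in zs:
        p=np.array([[hx,hy],[-hx,hy],[-hx,-hy],[hx,-hy]])@Rm.T/1000+np.array(c)/1000
        q=(proj("scene",np.c_[p,np.full(4,z)])-[x0,y0]+.5)*8-.5
        cv2.polylines(im,[np.int32(q*8)],True,col,1,shift=3)
    return im
z=[(.098,12,25,(0,0,255)),(.05,30,45,(0,255,0))]
cv2.imwrite("pics/z12.png",np.hstack([ov("pics/scene10.png",385,245,(609.4,168.2),-2.8,z),ov("pics/scene0.png",255,195,(613.3,-151.8),27.2,z)]))
E
```

```text
(no output)
```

View pics/z12.png

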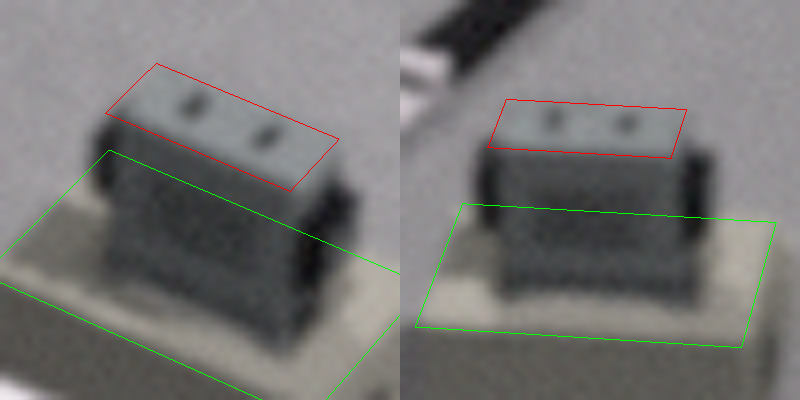

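Both seated packs show the same small offset from the z = 98 mm rectangle, so the spent pack is as deep as the charged one. Now descend on the charged pack.

>>> play_rows:
  series: "100 0.1 -0.1 2 0 0 0; 100 0 0 3.3 0 0 0; 100 0 0 0 0 0 0; 100 0 0 0 0 0 0; 100 0 0 0 0 0 0"

```text
clock: 15.35
tcp_pos: [0.6145, -0.153, 0.1417]
orientation: [0.001, -0.237, 0.972, -0.001]
wrist_force: [0.7, 0.4, 0.2]
finger_gap: 0.0854
```

```bash
python3 g.py .6133 -.1518 .0735 27.4; python3 - <<'E'
from h import *
s=cams.read_camera("scene")[:,:,::-1]
cv2.imwrite("pics/z13.png",cv2.resize(s[150:260,230:340],(600,600),interpolation=cv2.INTER_CUBIC))
E
```

```text
clock 15.35 tcp [ 0.6145 -0.153   0.1417] gap 0.0854 F [0.7 0.4 0.2] q [-0.37  0.47  0.01  1.11  0.   -0.85]
turn deg (tool) [-0.11  0.11  0.01]
shift cm in present tool axes [0.07 0.17 6.82] after turn [0.06 0.16 6.82]
```

View pics/z13.png

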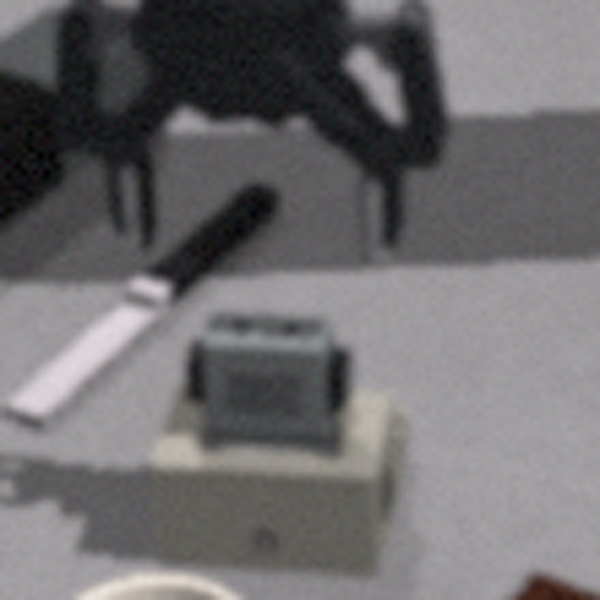

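Jaws centred on the pack to within ~1.5 mm, column 257 to 262 against 270. I'll apply the computed +0.16 cm, descend and pinch.

>>> play_rows:
  series: "100 0.05 0.15 1.8 0 0 0; 100 0 0 2.5 0 0 0; 100 0 0 2.5 0 0 0; 100 0 0 0 0 0 0; 100 0 0 0 0 0 0; 100 0 0 0 0 0 0"

```text
clock: 16.15
tcp_pos: [0.6135, -0.152, 0.0737]
orientation: [0.001, -0.237, 0.972, -0.001]
wrist_force: [0.6, -0.0, 0.2]
finger_gap: 0.0853
```

```bash
python3 g.py .6133 -.1518 .0735 27.4
```

```text
clock 16.15 tcp [ 0.6135 -0.152   0.0737] gap 0.0853 F [ 0.6 -0.   0.2] q [-0.37  0.52 -0.09  0.96  0.   -0.85]
turn deg (tool) [-0.11  0.11 -0.01]
shift cm in present tool axes [0.01 0.03 0.02] after turn [0.01 0.03 0.02]
```

>>> play_rows:
  series: "40 0 0 0 0 0 0; 40 0 0 0 0 0 0; 40 0 0 0 0 0 0; 40 0 0 0 0 0 0; 40 0 0 0 0 0 0; 40 0 0 0 0 0 0; 40 0 0 0 0 0 0; 40 0 0 0 0 0 0"
  newtons: 45

```text
clock: 17.15
tcp_pos: [0.6143, -0.1525, 0.0746]
orientation: [0.002, -0.237, 0.972, -0.002]
wrist_force: [0.2, -1.2, 9.4]
finger_gap: 0.0496
```

>>> play_rows:
  series: "40 0 0 -0.3 0 0 0; 40 0 0 -0.3 0 0 0; 40 0 0 -0.3 0 0 0; 40 0 0 0 0 0 0"

```text
clock: 17.65
tcp_pos: [0.6125, -0.1521, 0.081]
orientation: [-0.0, -0.237, 0.972, -0.0]
wrist_force: [1.5, -3.6, -2.1]
finger_gap: 0.0497
```

It rose 6 mm with only the pack's weight on the wrist, so the catches are free. Continuing the lift.

>>> play_rows:
  series: "40 0 0 -0.6 0 0 0; 40 0 0 -1.2 0 0 0; 40 0 0 -1.5 0 0 0; 40 0 0 -2 0 0 0; 40 0 0 -3 0 0 0; 40 0 0 -3 0 0 0; 40 0 0 -2.5 0 0 0; 40 0 0 -1.5 0 0 0; 40 0 0 -0.5 0 0 0; 40 0 0 0 0 0 0; 40 0 0 0 0 0 0; 40 0 0 0 0 0 0"

```text
clock: 19.15
tcp_pos: [0.612, -0.1515, 0.238]
orientation: [-0.001, -0.237, 0.972, 0.001]
wrist_force: [0.2, -0.3, -1.5]
finger_gap: 0.0496
```

```bash
python3 g.py .6133 -.1518 .2397 27.4; python3 - <<'E'
from h import *
for n in("top","scene"):
    im=cams.read_camera(n); cv2.imwrite(f"pics/{n}14.png",im[:,:,::-1])
E
```

```text
clock 19.15 tcp [ 0.612  -0.1515  0.238 ] gap 0.0496 F [ 0.2 -0.3 -1.5] q [-0.37  0.43  0.18  1.33  0.   -0.85]
turn deg (tool) [ 0.08 -0.06 -0.  ]
shift cm in present tool axes [-0.1  -0.09 -0.17] after turn [-0.1  -0.09 -0.17]
```

View pics/scene14.png

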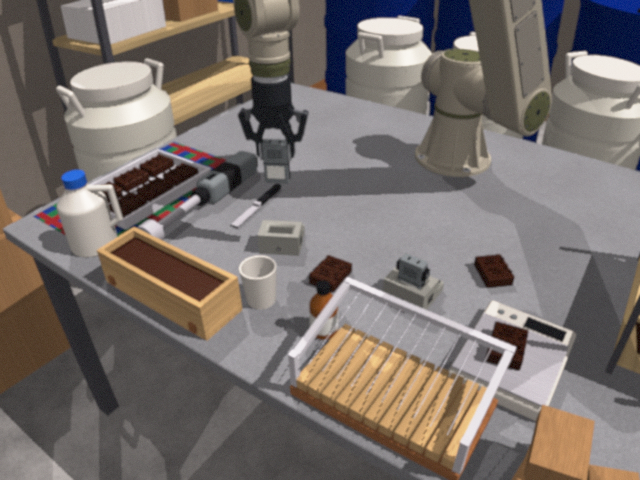

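View pics/top14.png

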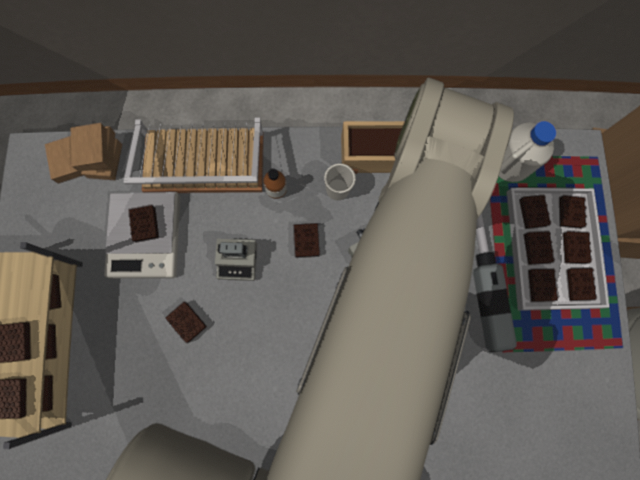

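The charged pack hangs upright in the jaws at (276,160). Its charger at (280,237) is empty, the spent pack is seated at (412,270), and the bystanders haven't moved. I'll take a last close look, then hand in.

```bash
python3 - <<'E'
from h import *
s=cv2.imread("pics/scene14.png")
f=lambda c:cv2.resize(c,(400,400),interpolation=cv2.INTER_CUBIC)
cv2.imwrite("pics/z14.png",np.hstack([f(s[120:190,240:310]),f(s[240:310,375:445])]))
E
```

```text
(no output)
```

View pics/z14.png

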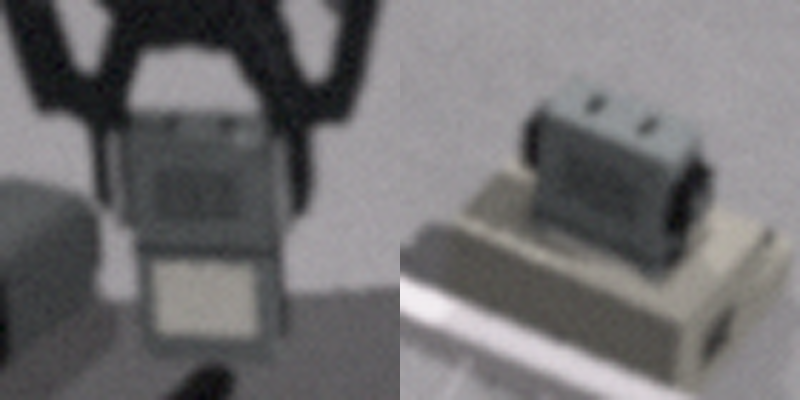

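The left crop shows the charged pack upright between the pads with no teeth showing. The right crop shows the spent pack seated with both buttons out.

```bash
python3 -c "
from workcell import workorder
print(workorder.hand_in())"
```

```text
the job is handed in; nothing more can be done
None
```

The job is handed in, finished at about 19 s of the 54 s allowed; the hand-in gives no verdict.

- **Spent pack:** I pinched it by its catches, lowered it into the empty charger and let go. It came to a stiff stop at a TCP height of 73.6 mm, against 73.5 mm expected when home. In the pictures both buttons have sprung out, and its top sits at the same height as the charged pack did.
- **Charged pack:** I pinched its catches and drew it upright out of the other charger; the wrist felt only about the pack's weight. I left it held by the pinched catches at a TCP height of 238 mm, its foot about 17 cm above the bench.
- **Bystanders:** Those in view look unmoved. The arm hid part of the top view at the end, so I checked the mixer and knife in the scene camera only.

**Checks that disagreed:**
- **Finger gap:** It read 49.6 mm on the pinched catches, where 54 mm was expected. The pictures show no teeth and the charged pack came free, so I put it down to an offset in the gap reading.
- **Scene camera:** It sits about 1 pixel off against the top camera.
- **Seated height:** An automatic height check by triangulation failed because its masks were poor. I compared outlines in the scene picture instead.

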